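# Fit a label holder behind the lip of the tile step and hold it home

## Task

Take the tall two-card label holder out of its stand, pulling it up past the sprung roller catch, and push it foot down behind the front lip of the tile step, between the two end stops in the middle, until it presses the sprung strip fully down and is home. Finish while still holding it there upright and pressed fully home with the fingers (the strip lifts it again if you let up). Leave the short holder in its pocket, and leave the lidded jar and the cup standing where they are.

Things in the scene. Friction and masses are not known exactly. Their poses are not given: they have to be found in the camera images.
- tall_holder: Tall label holder to fit: aluminium plate 5 mm thick (x), 50 wide (y), 85 high, two white cards one above the other on each face, grey grip tab on top; 115 mm high in all, about 60 g. Origin: middle of its foot, z up. Both faces are alike: either way round is right. A slot in the plate 12.5 to 23.5 mm above the foot takes the catch roller. Starts upright in either pocket of the stand.
- tall_tab (a point): Middle of the tall holder's grip tab, 100 mm above its foot. The tab is 10 mm thick (x of the holder), 30 mm wide (y) and 30 mm high, nothing beside it.
- short_holder: Short label holder, leave alone: same width, thickness and tab, but the plate is only 60 mm high with one card per face; 90 mm high in all. Origin: middle of its foot. It starts in the other pocket.
- label_stand: Label stand, fixed: wooden base 90 x 200 x 15 mm with a channel of two pockets at y = -45 and +45 mm. Origin on the table between them, x = 0 mid-channel, -x front, z up; holders stand square in it. Feet at z = 15 mm, flared walls to z = 58. A sprung roller sits in each slot: pulling up takes a peak of 5 to 12 N within the first 5 mm, then less.
- tile_step: Tile step, fixed: wooden step 180 mm wide (y), 75 high, two L-shaped test tiles on it (to z = 139 mm, at x = 55 to 82 mm). Along its front (-x) edge runs a label channel with a front lip. Origin on the table under the middle of the bay; x = 0 mid-channel, y along it, z up. The channel is 8 mm wide (x) from z = 36 to 66 mm; its mouth flares to about 25 mm at z = 76.
- bay (a point): Middle of the top of the free strip in the step's middle bay, the bay to use: z = 46 mm above the table, fixed to the step. The bay lies between two end stops 60 mm apart (along y) up to z = 66 mm, flaring above that to 80 mm apart at z = 76. The foot of a holder pressed home is 6 mm below this point, at z = 40 mm.
- strip (a joint): How far the black sprung strip in the middle bay of the tile step is pressed down, m: 0 free, 0.006 fully down. It needs about 4 N to start and 9 N at the bottom; it springs back up when let go.
- lidded_jar: Stoneware jar with dark lid, 70 mm wide, 102 mm high, standing between the stand and the step. Origin at the middle of its underside. Leave alone.
- cup: Buff cup without handle, 78 mm wide, 76 mm high, standing farther back than the jar. Origin at the middle of its underside. Leave alone.
Mind the look-alikes: they are no part of the job. Leave any black look-alike of the tall_holder alone.

How it is judged:
By the outcome, as a careful person would: the job done as asked, in the order asked, and still so for the second after the job is handed in, while the arm keeps its last pose, push and grip.
It also fails if it takes over 38 s, if anything falls off the work surface, if the arm or the gripper's body presses on something with over 40 N, if the wrist force passes 120 N, or if a joint passes its speed limit or range.

## Robot

A 6-joint arm with a two-finger parallel gripper is mounted at the origin on a cart in front of the work surface, level with it; the furniture and walls round the work are solid. World frame = base frame: x ahead of the robot, y to its left, z up, the work surface at z = 0. Lengths are in m, angles in degrees, forces in N, time in s.
With the tool pointing down it reaches from about 0.25 to 0.725 m from the base axis. Payload 9.7 kg.
Tool frame: the origin (TCP) lies on the centre line of the jaws, within the pads' length; the fingertips stand 19 mm ahead of it and the grasp point (between the pads) is the TCP (bot.tcp_to_tips is the z of the fingertips in the tool frame, in m); z points along the fingers, y is the line along which they close (so a half turn about z gives the same grasp; the last joint's range is limited). The gripper opens to 85 mm and grips with 20 to 120 N. Pads are 22 mm wide; open, the fingers measure 114 mm over their backs; the gripper's body (76 mm by 85 mm) begins 54 mm behind the grasp point. The pads swing forward as they close: fully open they stand 13 mm farther back than shut.
Start: joints at [-65.89, 4.979, 10.078, 95.1, 0, 90], TCP at [0.225, -0.502, 0.25] pointing down, gripper open.
Joint ranges: [-179.16, 179.16], [-48.56, 103.87], [-65.8, 70.77], [-126.05, 130.52], [-82.76, 87.17], [-180, 180]. Speed limits (degrees/s): [127.2, 127.2, 147.25, 180, 180, 180].

## Interface

Orientations are given as [roll, pitch, yaw] about the fixed x, y, z axes, in that order (R = Rz(yaw) Ry(pitch) Rx(roll)).
In Python, from workcell import bot gives the robot as it stands. The module is installed in compiled form; this text tells all that it offers.
- The arm moves only by the tool play_rows, never from a script. Its argument "increments" is a list of rows, each an object with "slide": the shift along the tool's x, y, z in mm, a list of three; "angular": the turn, a rotation vector about the tool's x, y, z in degrees, a list of three; "claw": the opening, from -1 (shut) to 1 (fully open). In form: [{"slide": [x, y, z], "angular": [rx, ry, rz], "claw": claw}, ...]. A call has 1 to 8 rows; each row shifts and turns the commanded pose from where the row before left it, along the tool's axes as they then stand; what a row does not reach is not made up. A row lasts 1/10 s, in which the tool goes at most 50 mm and 8.59 degrees, less where a joint would pass 70% of its speed; a pose out of reach is approached as far as the arm can. A call is refused whole if a number of a shift passes 50 or a number of a turn 8.59, either way. A call with a gripper value outside its range is refused whole. The fingers move at their own pace and stop on an object; "squeeze" is the grip in N (left out, the last holds). Time passes only in rows, so rows that do not move let the fingers close. It gives the time, the measured TCP pose, the force, the opening and the grip force at its end, in the units of the state.
- bot.get_obs(): the state, without advancing time (a new reading comes with each control period).
- bot.camera(name): name is "scene" or "top" or "wrist"; returns the picture (384x512x3 uint8, red, green, blue); there is no depth.
- bot.camera_info(name): a dict with "fovy" (degrees; the focal length in pixels is half the picture's height over the tangent of half this angle, whatever the lens; pixels are square), "cx", "cy" (the principal point, pixels), "k1" (the pictures are not rectified: a ray, as slopes to the right and down, at radius r is drawn at 1 + k1 r^2 times it, then the intrinsics apply), "R" (3x3) and "t" (3): a world point X has camera coordinates R X + t. Camera axes: x right, y down, z forward; pixel columns grow to the right and rows downward; lengths in m; the calibration is good to about 2 mm. A picture is of the moment at which its call begins: read the wrist's pose just before it. camera_info takes no time and is no camera call; for the wrist camera it gives the pose at the moment of the call.
- bot.job_done(): hands the job in; it is judged then, once.
The state is a dict: "time": time; "q": joint angles; "qd": joint speeds; "joint_efforts": joint torques, N m; "ee_pos": TCP position; "tcp_rot": TCP orientation; "wrist_force": force on the tool from outside, world axes, zero at the start; "torque": the same for the moment, N m; "opening": finger opening in m; "grasp_force": force on a finger pad.
Only numpy, scipy, OpenCV 4.12 (cv2) and the standard library are available. Lean on these libraries where they do the work, as an engineer would, in place of code of your own. Each camera call takes 0.05 s, during which the arm holds its last target. There are 200 camera calls.

## Working session

There is one attempt and no reset: what is moved stays moved. The work goes in short steps, Python scripts to look and compute and a tool call to move; the robot and the scene stay as the last step left them, time stands still between calls to the robot, and variables do not carry over. Pictures are saved under pics/ and viewed, at most 10 in all, crops included, and the job is handed in when it is done.

Besides the shell and the picture viewer there is one more tool, called after "Call:" by a JSON object that holds its "method" and its "body". play_rows: Moves the arm, as the interface text tells. Its arguments: {"type":"object","properties":{"increments":{"type":"array"},"squeeze":{"type":"number"}},"required":["increments"]}

```bash
mkdir -p pics
cat > h.py <<'E'
import numpy as np, cv2
from workcell import bot
from scipy.spatial.transform import Rotation as Ro
def cam(n):
    i=bot.camera_info(n); f=192/np.tan(np.radians(i["fovy"]/2))
    return f,i["cx"],i["cy"],i["k1"],np.array(i["R"]),np.array(i["t"])
def ray(n,u,v,c=None):
    f,cx,cy,k,R,t=c or cam(n)
    d=np.array([(u-cx)/f,(v-cy)/f]); s=d.copy()
    for _ in range(30): s=d/(1+k*(s@s))
    return -R.T@t, R.T@np.array([s[0],s[1],1])
def atz(n,u,v,z,c=None):
    o,d=ray(n,u,v,c); return o+d*(z-o[2])/d[2]
def proj(n,X,c=None):
    f,cx,cy,k,R,t=c or cam(n)
    p=(R@np.asarray(X,float).T).T+t; s=p[...,:2]/p[...,2:]
    s=s*(1+k*(s**2).sum(-1,keepdims=True)); return s*f+[cx,cy]
def save(n,name,img=None,crop=None,k=1):
    img=bot.camera(n) if img is None else img
    if crop: img=img[crop[1]:crop[3],crop[0]:crop[2]]
    img=cv2.resize(img,None,fx=k,fy=k,interpolation=cv2.INTER_CUBIC)
    cv2.imwrite("pics/"+name+".png",img[...,::-1])
E
python3 - <<'E'
from h import *
a=bot.camera("scene");b=bot.camera("top");w=bot.camera("wrist")
np.savez("im.npz",a=a,b=b,w=w)
cv2.imwrite("pics/s0.png",cv2.resize(a,(800,600))[...,::-1]);cv2.imwrite("pics/t0.png",cv2.resize(b,(800,600))[...,::-1])
for n in("scene","top"):
    f,cx,cy,k,R,t=cam(n);print(n,f,cx,cy,k,-R.T@t,R[2])
print(bot.get_obs(),bot.tcp_to_tips)
E
```

```text
scene 483.9458099499052 259.4137531598799 201.58014547913322 0.014147618673998618 [-0.24872918  0.84396057  0.87173695] [ 0.60305746 -0.59150545 -0.53520371]
top 429.9574956779789 259.44423787843436 187.0892858983099 -0.07979775565981574 [ 0.43929434 -0.02878109  1.28906594] [ 0.13733053  0.01382136 -0.99042884]
{'time': 0.15, 'q': array([-6.58913414e+01,  5.00643332e+00,  1.00452835e+01,  9.51000980e+01,
       -1.08064340e-03,  9.00006819e+01]), 'qd': array([ 0.02668803, -0.01873528,  0.11973458,  0.0360958 ,  0.05423192,
       -0.00153923]), 'joint_efforts': array([-7.41955537e-04, -5.20761538e+01,  4.65046012e+01,  1.38571457e-02,
        4.38365589e-05, -1.66357057e-05]), 'ee_pos': array([ 0.22459048, -0.5018871 ,  0.24972483]), 'tcp_rot': array([-1.79938752e+02,  1.08137173e-03,  2.41079779e+01]), 'wrist_force': array([-0.14442727, -0.20542679,  1.06352882]), 'torque': array([0.02829666, 0.02617642, 0.01791932]), 'grasp_force': 0.0, 'opening': 0.0857745594573362} 0.019
```

View pics/s0.png

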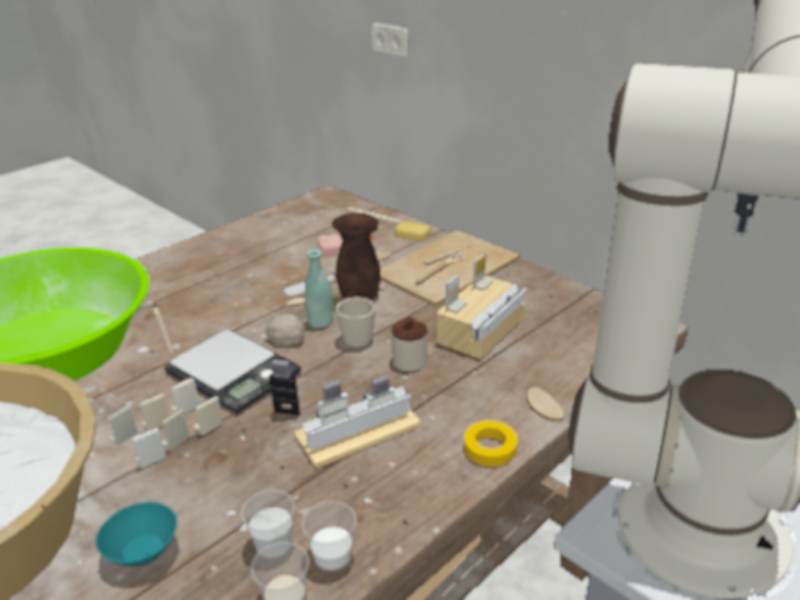

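View pics/t0.png

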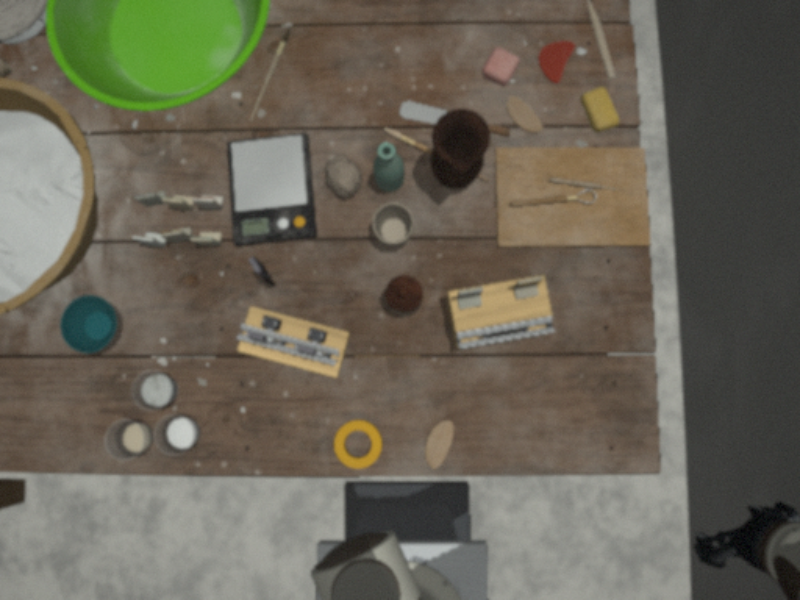

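The scene picture shows the stand with two holders at about (332,395) and (378,385), a black look-alike standing free at (285,388), the jar at (410,343), the cup at (356,322), and the step at (482,315). In the top picture the stand is at (293,342) with tabs at (272,323) and (317,335). The step is at (500,312), its channel along the lower edge. I'll enlarge these areas.

Run:
```python
from h import *
d=np.load("im.npz");a,b=d["a"],d["b"]
r=lambda im,x,y,w,h,W,H:cv2.resize(im[y:y+h,x:x+w],(W,H),interpolation=cv2.INTER_CUBIC)
# scene stand crop x170-280 y220-302 ; top stand crop x145-235,y190-245 
A=r(a,165,222,110,82,795,593)
save("", "c1", A)
B=np.vstack([r(b,145,190,90,34*1+6,795,353)*1, ]) 
T=np.vstack([r(b,143,188,90,56,480,299),r(b,278,172,90,56,480,299)])
save("","c2",T)
S=r(a,265,160,90,75,720,600); save("","c3",S)
```

```text
(no output)
```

View pics/c1.png

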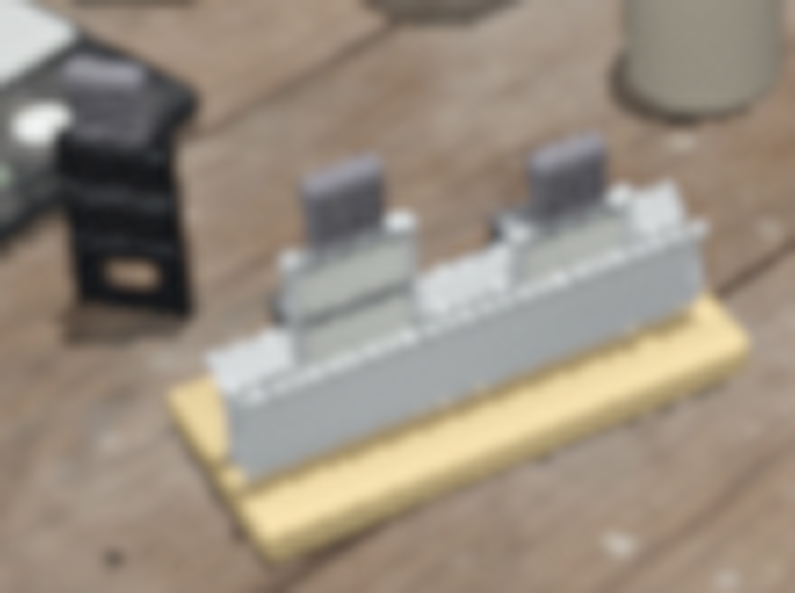

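View pics/c2.png

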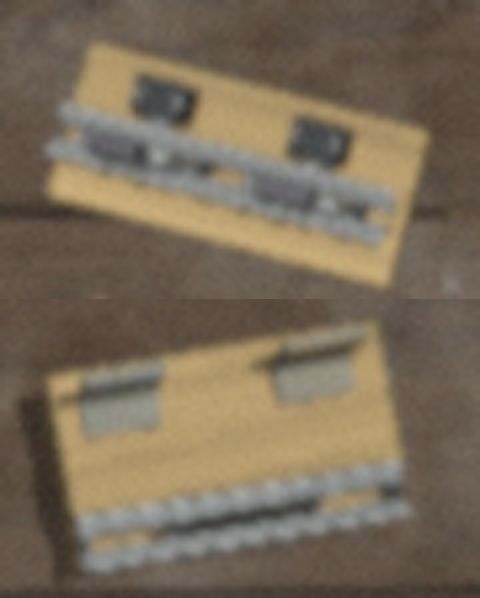

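View pics/c3.png

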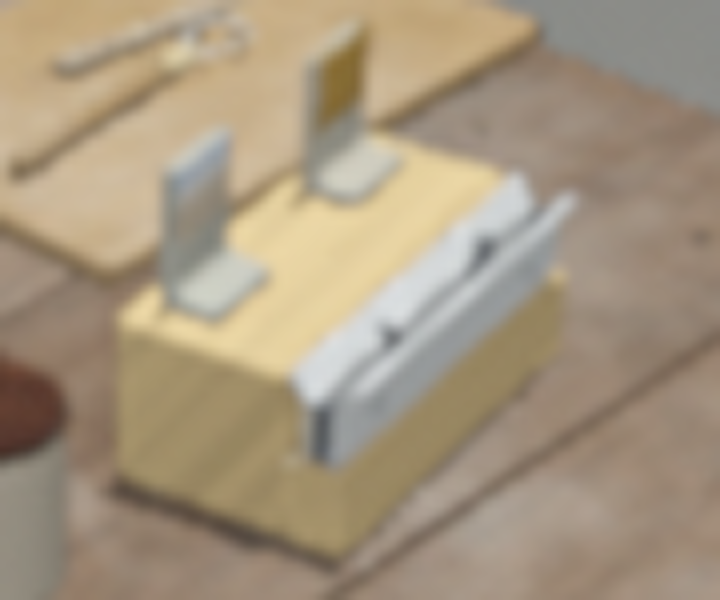

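```bash
cat >> h.py <<'E'
from scipy.optimize import least_squares
def fit(obs,x0,cams):
    "obs: (cam,u,v,local xyz); -> x,y,yaw"
    def res(p):
        c,s=np.cos(p[2]),np.sin(p[2]); out=[]
        for n,u,v,X in obs:
            W=[p[0]+c*X[0]-s*X[1],p[1]+s*X[0]+c*X[1],X[2]]
            out+=list(proj(n,W,cams[n])-[u,v])
        return np.array(out)
    r=least_squares(res,x0,loss="soft_l1"); return r.x,res(r.x).reshape(-1,2)
def loc(p,X):
    c,s=np.cos(p[2]),np.sin(p[2]); X=np.atleast_2d(X)
    return np.c_[p[0]+c*X[:,0]-s*X[:,1],p[1]+s*X[:,0]+c*X[:,1],X[:,2]]
E
python3 - <<'E'
from h import *
C={n:cam(n) for n in("scene","top")}
T1=lambda u,v:(143+u/5.333,188+v/5.339); T2=lambda u,v:(278+u/5.333,172+(v-299)/5.339)
S1=lambda u,v:(165+u/7.227,222+v/7.23); S3=lambda u,v:(265+u/8,160+v/8)
o=[("top",*T1(95,42),(.045,.1,.015)),("top",*T1(430,130),(.045,-.1,.015)),("top",*T1(388,288),(-.045,-.1,.015)),
("scene",*S1(172,400),(.045,.1,.015)),("scene",*S1(272,540),(-.045,.1,.015)),("scene",*S1(748,345),(-.045,-.1,.015)),
("top",*T1(115,145),(0,.045,.13)),("top",*T1(283,190),(0,-.045,.105)),("scene",*S1(340,165),(0,.045,.13)),("scene",*S1(568,145),(0,-.045,.105))]
p,r=fit(o,[.4,.1,-.2],C);print("stand",p[:2],np.degrees(p[2]));print(r.round(1))
for u,v in((48,380),(380,322)):print("step back",atz("top",*T2(u,v),.075,C["top"]))
for u,v in((80,525),(405,470)):print("rear wall",atz("top",*T2(u,v),.076,C["top"]))
for u,v in((85,563),(408,512)):print("lip",atz("top",*T2(u,v),.076,C["top"]))
for u,v in((165,525),(320,500)):print("bay ends",atz("top",*T2(u,v),.066,C["top"]))
for u,v in((303,365),(515,180),):print("sc rear wall top",atz("scene",*S3(u,v),.076,C["scene"]))
for u,v in((345,405),(575,200)):print("sc lip",atz("scene",*S3(u,v),.076,C["scene"]))
for u,v in((392,335),(483,250)):print("sc stops",atz("scene",*S3(u,v),.071,C["scene"]))
print("jar",atz("top",403*.64,293*.64,.1,C["top"]))
E
```

```text
stand [0.52141848 0.20554454] -14.986913429523087
[[-1.6  0.3]
 [-0.5  0.7]
 [-0.6  0.5]
 [ 0.4 -0.5]
 [ 0.7  0.3]
 [ 2.3 -0.1]
 [-1.1 -2.9]
 [ 0.5 -2.4]
 [-0.2 -0.3]
 [ 0.  -1.1]]
step back [ 0.60676643 -0.09035466  0.075     ]
step back [ 0.63671929 -0.2690986   0.075     ]
rear wall [ 0.5291041  -0.10612033  0.076     ]
rear wall [ 0.55685657 -0.27950616  0.076     ]
lip [ 0.50900566 -0.10844375  0.076     ]
lip [ 0.53449915 -0.28033465  0.076     ]
bay ends [ 0.52947807 -0.15212702  0.066     ]
bay ends [ 0.54213369 -0.23538354  0.066     ]
sc rear wall top [ 0.53520162 -0.10830051  0.076     ]
sc rear wall top [ 0.56193703 -0.27224553  0.076     ]
sc lip [ 0.50602061 -0.0979791   0.076     ]
sc lip [ 0.53435089 -0.27574147  0.076     ]
sc stops [ 0.52884848 -0.15358121  0.071     ]
sc stops [ 0.54232802 -0.22682315  0.071     ]
jar [ 0.60298762 -0.00792444  0.1       ]
```

```bash
cat >> h.py <<'E'
def plan(xyz,yaw,n,claw=None,rot=None):
    "rows to tool-down pose, from measured pose"
    o=bot.get_obs(); p=np.array(o["ee_pos"]); R=Ro.from_euler("xyz",o["tcp_rot"],degrees=True)
    G=Ro.from_euler("xyz",[180,0,yaw],degrees=True) if rot is None else rot
    w=(R.inv()*G).as_rotvec(degrees=True)/n; d=(np.array(xyz)-p)/n*1000
    out=[]
    for i in range(n):
        out.append((R.inv().apply(d).round(1).tolist(),w.round(2).tolist())); R=R*Ro.from_rotvec(w,degrees=True)
    for a in out: print(a)
E
python3 - <<'E'
from h import *
C={n:cam(n) for n in("scene","top")}
T1=lambda u,v:(143+u/5.333,188+v/5.339)
S1=lambda u,v:(165+u/7.227,222+v/7.23)
# triangulate tall tab top & short tab top
def tri(a,b):
    (o1,d1),(o2,d2)=ray("top",*a,C["top"]),ray("scene",*b,C["scene"])
    s=np.linalg.lstsq(np.c_[d1,-d2],o2-o1,rcond=None)[0]; return o1+s[0]*d1,o2+s[1]*d2
print("tall",atz("top",*T1(115,138),.13,C["top"]),atz("scene",*S1(340,165),.13,C["scene"]))
print("short",atz("top",*T1(283,183),.105,C["top"]),atz("scene",*S1(568,145),.105,C["scene"]))
for off in np.arange(-.02,.03,.005):
    o=[("top",*T1(95,42),(.045+off,.1,.015)),("top",*T1(430,130),(.045+off,-.1,.015)),("top",*T1(388,288),(-.045+off,-.1,.015)),
    ("scene",*S1(172,400),(.045+off,.1,.015)),("scene",*S1(272,540),(-.045+off,.1,.015)),("scene",*S1(748,345),(-.045+off,-.1,.015)),
    ("top",*T1(115,138),(0,.045,.13)),("top",*T1(283,183),(0,-.045,.105)),("scene",*S1(340,165),(0,.045,.13)),("scene",*S1(568,145),(0,-.045,.105))]
    p,r=fit(o,[.4,.1,-.2],C);print(off,p[:2],np.degrees(p[2]),(r**2).sum(), loc(p,[0,.045,.115]))
print("black",atz("top",262*.64,272*.64,.06,C["top"]))
f,cx,cy,k,R,t=cam("wrist");ob=bot.get_obs();Rt=Ro.from_euler("xyz",ob["tcp_rot"],degrees=True).as_matrix()
print("wcam f",f,cx,cy,k,"in tool:",Rt.T@(-R.T@t-ob["ee_pos"]),"axis",Rt.T@R[2],"right",Rt.T@R[0])
print("A: view step, cam over bay");plan([.50,-.27,.25],81,8)
E
```

```text
tall [0.52863709 0.24581803 0.13      ] [0.53171136 0.24964998 0.13      ]
short [0.50678377 0.16336879 0.105     ] [0.50641199 0.16530002 0.105     ]
-0.02 [0.53861787 0.201211  ] -14.957568870710933 196.15241052019397 [[0.55023254 0.24468628 0.115     ]]
-0.015 [0.53388196 0.20213526] -15.006658429704839 123.16035559504226 [[0.54553387 0.24560057 0.115     ]]
-0.009999999999999998 [0.52933955 0.20308628] -15.029731325098458 70.33203069816753 [[0.54100897 0.2465469  0.115     ]]
-0.0049999999999999975 [0.52522094 0.20423951] -15.002900607889181 35.804365981709374 [[0.53687    0.24770558 0.115     ]]
3.469446951953614e-18 [0.52158579 0.20551616] -14.973456678928809 16.54629943673771 [[0.5332125  0.24898822 0.115     ]]
0.0050000000000000044 [0.51847867 0.20652111] -15.014088932379126 10.329085448441537 [[0.53013621 0.24998491 0.115     ]]
0.010000000000000005 [0.51588113 0.2071295 ] -15.256556874294741 15.973635370386448 [[0.5277225  0.25054358 0.115     ]]
0.015000000000000003 [0.51317458 0.20768436] -15.517479147016418 33.8740471940026 [[0.52521353 0.25104406 0.115     ]]
0.0200000
[... 169 characters left out ...]
408471 108.34980941484744 [[0.51793006 0.25280195 0.115     ]]
black [0.65019878 0.25598842 0.06      ]
wcam f 325.6660359270709 247.56228869918368 193.68125931951175 -0.08081624303372187 in tool: [ 0.07722333  0.00067693 -0.12628536] axis [-0.29868829 -0.0015292   0.9543495 ] right [3.16691268e-04 9.99998502e-01 1.70146302e-03]
A: view step, cam over bay
([43.3, -12.4, -0.0], [-0.01, -0.0, -7.11])
([44.5, -6.9, -0.0], [-0.01, -0.0, -7.11])
([45.0, -1.4, -0.0], [-0.01, -0.0, -7.11])
([44.8, 4.2, -0.0], [-0.01, -0.0, -7.11])
([43.9, 9.7, -0.0], [-0.01, -0.0, -7.11])
([42.4, 15.1, -0.0], [-0.01, -0.0, -7.11])
([40.2, 20.2, -0.0], [-0.01, -0.0, -7.11])
([37.4, 25.0, -0.0], [-0.01, -0.0, -7.11])
```

Run:
```python
from h import *
plan([.54,-.24,.21],99,9)
```

```text
([43.9, -12.2, 4.4], [-0.01, -0.0, -8.32])
([45.2, -5.8, 4.4], [-0.01, -0.0, -8.32])
([45.5, 0.8, 4.4], [-0.01, -0.0, -8.32])
([44.9, 7.4, 4.4], [-0.01, -0.0, -8.32])
([43.4, 13.8, 4.4], [-0.01, -0.0, -8.32])
([40.9, 20.0, 4.4], [-0.01, -0.0, -8.32])
([37.6, 25.7, 4.4], [-0.01, -0.0, -8.32])
([33.5, 30.9, 4.4], [-0.01, -0.0, -8.32])
([28.7, 35.4, 4.4], [-0.01, -0.0, -8.32])
```

Call:
{"method": "play_rows", "body": {"increments": [{"slide": [44,-12,4.4],"angular": [0,0,-8.3],"claw": 1},{"slide": [45,-6,4.4],"angular": [0,0,-8.3],"claw": 1},{"slide": [45.5,1,4.4],"angular": [0,0,-8.3],"claw": 1},{"slide": [45,7.4,4.4],"angular": [0,0,-8.3],"claw": 1},{"slide": [43.4,14,4.4],"angular": [0,0,-8.3],"claw": 1},{"slide": [41,20,4.4],"angular": [0,0,-8.3],"claw": 1},{"slide": [37.6,25.7,4.4],"angular": [0,0,-8.3],"claw": 1},{"slide": [33.5,31,4.4],"angular": [0,0,-8.3],"claw": 1}]}}

```text
time: 0.95
ee_pos: [0.5068, -0.2683, 0.2148]
tcp_rot: [-180.0, -0.0, 90.9]
wrist_force: [1.1, -0.5, 0.3]
opening: 0.0856
grasp_force: 0.0
```

Call:
{"method": "play_rows", "body": {"increments": [{"slide": [28.7,35.4,4.4],"angular": [0,0,-8.3],"claw": 0.3},{"slide": [0,0,0],"angular": [0,0,0],"claw": 0.3},{"slide": [0,0,0],"angular": [0,0,0],"claw": 0.3}]}}

```text
time: 1.25
ee_pos: [0.5411, -0.24, 0.2099]
tcp_rot: [-179.9, -0.0, 98.9]
wrist_force: [-1.2, -0.8, 0.3]
opening: 0.0556
grasp_force: 0.0
```

Run:
```python
from h import *
o=bot.get_obs();c=cam("wrist");w=bot.camera("wrist");print(o["time"],o["ee_pos"],o["tcp_rot"])
import pickle;pickle.dump(c,open("wc1.pkl","wb"));save("","w1",w,k=1.5625)
```

```text
1.25 [ 0.54114726 -0.23997856  0.20990672] [-1.79921101e+02 -3.66586756e-02  9.88723225e+01]
```

View pics/w1.png

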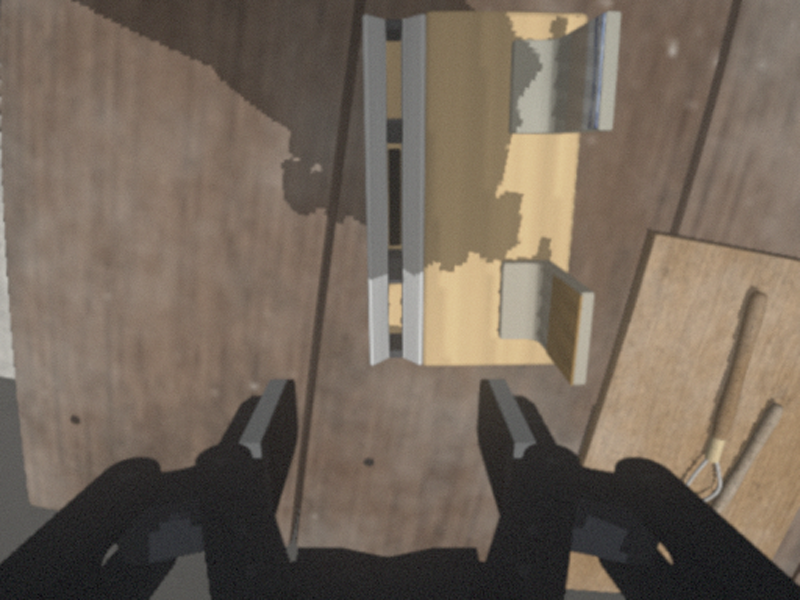

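The wrist picture shows the step from above. The channel's throat is at column 394–396, and the black strip of the middle bay spans rows 147–247 between grey end stops at rows 118–144 and 250–280. The lip ends are at rows 15 and 364.

Run:
```python
from h import *
import pickle;c=pickle.load(open("wc1.pkl","rb"))
q=lambda u,v,z:atz("wrist",u/1.5625,v/1.5625,z,c)
a,b=q(394,60,.066),q(396,330,.066); d=b-a; print("throat",a,b,"yaw",np.degrees(np.arctan2(d[0],-d[1])))
ends=[(q(363,15,.076)+q(427,12,.076))/2,(q(371,364,.076)+q(425,365,.076))/2]
print("ends",ends,np.linalg.norm(ends[0]-ends[1]),"mid",(ends[0]+ends[1])/2)
e=[q(394,147,.046),q(395,247,.046)];print("strip ends",e,np.linalg.norm(e[0]-e[1]),sum(e)/2)
s=[q(394,118,.076),q(395,280,.076)];print("flare ends",s,np.linalg.norm(s[0]-s[1]),sum(s)/2)
print("over stand"); print("nadir cam",-c[4].T@c[5])
# next: tall tab about (.531,.249), yaw75: want cam ahead of it: TCP = tab -0.05*toolx
tx=np.array([np.cos(np.radians(75)),np.sin(np.radians(75))]);t=np.array([.531,.249])-.06*tx;print(t)
plan([t[0],t[1],.24],75,10)
```

```text
throat [ 0.52725163 -0.12365662  0.066     ] [ 0.55073193 -0.2630439   0.066     ] yaw 9.561914992209408
ends [array([ 0.52458012, -0.10471363,  0.076     ]), array([ 0.55437639, -0.27946684,  0.076     ])] 0.17727521565574272 mid [ 0.53947825 -0.19209023  0.076     ]
strip ends [array([ 0.53408439, -0.16493104,  0.046     ]), array([ 0.54348894, -0.21996914,  0.046     ])] 0.055835816092700156 [ 0.53878667 -0.19245009  0.046     ]
flare ends [array([ 0.53156103, -0.15139395,  0.076     ]), array([ 0.54496898, -0.2317258 ,  0.076     ])] 0.08144310037781405 [ 0.53826501 -0.19155988  0.076     ]
over stand
nadir cam [ 0.53060373 -0.16486282  0.33622268]
[0.51547086 0.19104445]
([43.1, 4.1, -3.0], [-0.01, -0.0, 2.38])
([43.2, 2.3, -3.0], [-0.01, -0.0, 2.38])
([43.3, 0.5, -3.0], [-0.01, -0.0, 2.38])
([43.2, -1.3, -3.0], [-0.01, -0.0, 2.38])
([43.1, -3.1, -3.0], [-0.01, -0.0, 2.38])
([43.0, -4.9, -3.0], [-0.01, -0.0, 2.38])
([42.7, -6.6, -3.0], [-0.01, -0.0, 2.38])
([42.4, -8.4, -3.0], [-0.01, -0.0, 2.38])
([42.0, -10.2, -3.0], [-0.01, -0.0, 2.38])
([41.6, -11.9, -3.0], [-0.01, -0.0, 2.38])
```

Call:
{"method": "play_rows", "body": {"increments": [{"slide": [43,4,-3],"angular": [0,0,2.4],"claw": -0.1},{"slide": [43.2,2.3,-3],"angular": [0,0,2.4],"claw": -0.1},{"slide": [43.3,0.5,-3],"angular": [0,0,2.4],"claw": -0.1},{"slide": [43.2,-1.3,-3],"angular": [0,0,2.4],"claw": -0.1},{"slide": [43,-3,-3],"angular": [0,0,2.4],"claw": -0.1},{"slide": [43,-5,-3],"angular": [0,0,2.4],"claw": -0.1},{"slide": [42.7,-6.6,-3],"angular": [0,0,2.4],"claw": -0.1},{"slide": [42.4,-8.4,-3],"angular": [0,0,2.4],"claw": -0.1}]}}

```text
time: 2.1
ee_pos: [0.5202, 0.1045, 0.2355]
tcp_rot: [179.9, -0.0, 79.3]
wrist_force: [1.2, -0.3, -0.1]
opening: 0.0387
grasp_force: 0.0
```

Call:
{"method": "play_rows", "body": {"increments": [{"slide": [42,-10,-3],"angular": [0,0,2.4],"claw": -0.1},{"slide": [41.6,-12,-3],"angular": [0,0,2.4],"claw": -0.1},{"slide": [0,0,0],"angular": [0,0,0],"claw": -0.1},{"slide": [0,0,0],"angular": [0,0,0],"claw": -0.1}]}}

```text
time: 2.5
ee_pos: [0.5159, 0.1902, 0.2409]
tcp_rot: [180.0, 0.0, 74.8]
wrist_force: [0.1, -0.9, -0.5]
opening: 0.039
grasp_force: 0.0
```

Run:
```python
from h import *
o=bot.get_obs();c=cam("wrist");w=bot.camera("wrist");print(o["time"],o["ee_pos"],o["tcp_rot"])
import pickle;pickle.dump(c,open("wc2.pkl","wb"));save("","w2",w,k=1.5625)
```

```text
2.5 [0.51592128 0.1902387  0.24092105] [1.79979780e+02 1.13132997e-02 7.47980336e+01]
```

View pics/w2.png

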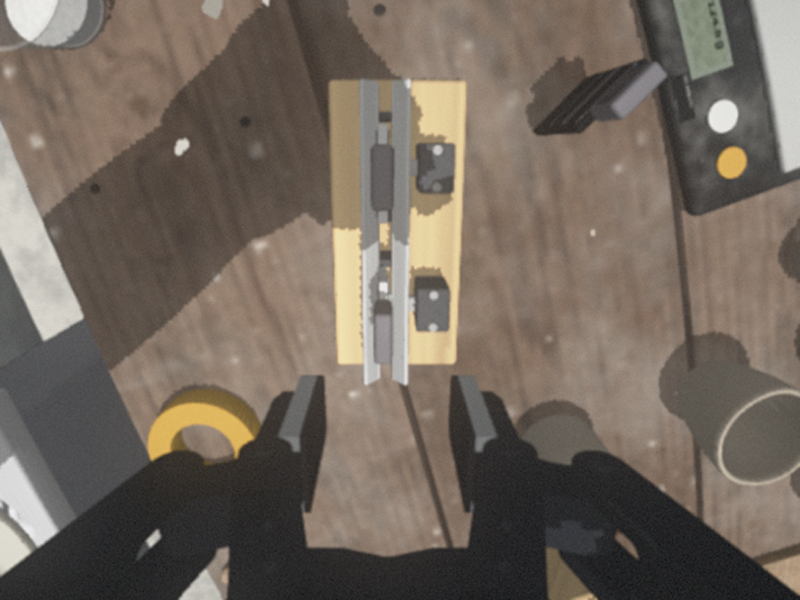

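The wrist picture shows the tall tab at (382,177), rows 143–211, in the far (+y) pocket and the short tab at (383,331). The black look-alike is off the stand at (630,90). The two-card holder in the +y pocket is the one to take, as crop c1 confirms.

Run:
```python
from h import *
import pickle;c=pickle.load(open("wc2.pkl","rb"))
q=lambda u,v,z:atz("wrist",u/1.5625,v/1.5625,z,c)
t=q(382,177,.13);print("tall",t,"len",np.linalg.norm(q(382,143,.13)-q(382,211,.13)),"short",q(383,331,.105))
s=q(383,331,.105);d=t-s;print("dist",np.hypot(*d[:2]),"yaw",np.degrees(np.arctan2(-d[0],d[1])))
a,b=q(385,80,.058),q(387,380,.058);d=a-b;print("channel yaw",np.degrees(np.arctan2(-d[0],d[1])),np.hypot(*d[:2]))
plan([t[0],t[1],.17],75,2);plan([t[0],t[1],.115],75,4)
```

```text
tall [0.53101183 0.25077169 0.13      ] len 0.030435935413947717 short [0.50907096 0.16963041 0.105     ]
dist 0.08405539814456742 yaw -15.131108592266935
channel yaw -14.83089809343848 0.1867252547690646
([31.5, -0.9, 35.5], [0.01, 0.01, -0.13])
([31.5, -0.8, 35.5], [0.01, 0.01, -0.13])
([15.8, -0.4, 31.5], [0.01, 0.0, -0.06])
([15.8, -0.4, 31.5], [0.01, 0.0, -0.06])
([15.8, -0.4, 31.5], [0.01, 0.0, -0.06])
([15.8, -0.4, 31.5], [0.01, 0.0, -0.06])
```

Call:
{"method": "play_rows", "body": {"increments": [{"slide": [31.5,-0.9,30],"angular": [0,0,0],"claw": -0.1},{"slide": [31,-0.9,30],"angular": [0,0,0],"claw": -0.1},{"slide": [0,0,30],"angular": [0,0,0],"claw": -0.1},{"slide": [0,0,25],"angular": [0,0,0],"claw": -0.1},{"slide": [0,0,9],"angular": [0,0,0],"claw": -0.1},{"slide": [0,0,0],"angular": [0,0,0],"claw": -0.1}]}}

```text
time: 3.15
ee_pos: [0.5305, 0.2497, 0.1159]
tcp_rot: [-179.9, 0.1, 74.7]
wrist_force: [0.5, -0.3, 0.4]
opening: 0.0384
grasp_force: 0.0
```

Call:
{"method": "play_rows", "body": {"increments": [{"slide": [0,0,0],"angular": [0,0,0],"claw": -1},{"slide": [0,0,0],"angular": [0,0,0],"claw": -1},{"slide": [0,0,0],"angular": [0,0,0],"claw": -1},{"slide": [0,0,0],"angular": [0,0,0],"claw": -1},{"slide": [0,0,0],"angular": [0,0,0],"claw": -1}], "squeeze": 80}}

```text
time: 3.65
ee_pos: [0.5314, 0.2517, 0.1187]
tcp_rot: [179.9, -0.1, 74.8]
wrist_force: [-1.1, -1.1, 6.5]
opening: 0.0091
grasp_force: 78.9
```

Run:
```python
from h import *
o=bot.get_obs()
for k in("time","ee_pos","tcp_rot","wrist_force","torque","opening","grasp_force"):print(k,np.round(o[k],4))
w=bot.camera("wrist");save("","w3",w)
```

```text
time 3.65
ee_pos [0.5314 0.2517 0.1187]
tcp_rot [ 1.798629e+02 -9.250000e-02  7.480550e+01]
wrist_force [-1.124  -1.1061  6.512 ]
torque [-0.2364  0.2287  0.008 ]
opening 0.0091
grasp_force 78.9117
```

View pics/w3.png

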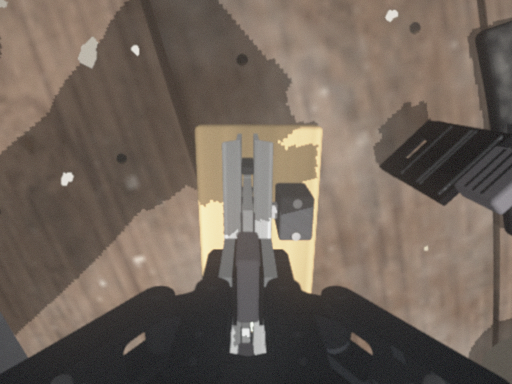

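Gripped: opening 9 mm, 79 N, and the pads sit on the tab at about (247,280) in the picture. I'll pull up slowly past the catch.

Call:
{"method": "play_rows", "body": {"increments": [{"slide": [0,0,-2],"angular": [0,0,0],"claw": -1},{"slide": [0,0,-2],"angular": [0,0,0],"claw": -1},{"slide": [0,0,-3],"angular": [0,0,0],"claw": -1},{"slide": [0,0,-3],"angular": [0,0,0],"claw": -1},{"slide": [0,0,-5],"angular": [0,0,0],"claw": -1},{"slide": [0,0,-10],"angular": [0,0,0],"claw": -1}]}}

```text
time: 4.3
ee_pos: [0.5304, 0.2515, 0.1417]
tcp_rot: [-180.0, 0.0, 74.8]
wrist_force: [-0.6, 0.4, -0.9]
opening: 0.0089
grasp_force: 81.0
```

Call:
{"method": "play_rows", "body": {"increments": [{"slide": [0,0,-20],"angular": [0,0,0],"claw": -1},{"slide": [0,0,-25],"angular": [0,0,0],"claw": -1},{"slide": [0,0,-30],"angular": [0,0,0],"claw": -1},{"slide": [0,0,-30],"angular": [0,0,0],"claw": -1},{"slide": [0,0,0],"angular": [0,0,0],"claw": -1},{"slide": [0,0,0],"angular": [0,0,0],"claw": -1}]}}

```text
time: 4.9
ee_pos: [0.5312, 0.2515, 0.2482]
tcp_rot: [179.9, -0.1, 74.8]
wrist_force: [-0.2, -0.2, -1.8]
opening: 0.0086
grasp_force: 80.9
```

Run:
```python
from h import *
import pickle
o=bot.get_obs()
for k in("time","ee_pos","tcp_rot","wrist_force","torque","opening","grasp_force"):print(k,np.round(o[k],4))
C={n:cam(n) for n in("scene","top","wrist")}
im={n:bot.camera(n) for n in C}; pickle.dump((C,im),open("v4.pkl","wb"))
p=proj("scene",np.array(o["ee_pos"])-[0,0,.04],C["scene"]).round().astype(int);print(p)
A=cv2.resize(im["scene"][p[1]-45:p[1]+45,p[0]-45:p[0]+45],(590,590),interpolation=cv2.INTER_CUBIC);save("","v4",A)
```

```text
time 4.9
ee_pos [0.5312 0.2515 0.2482]
tcp_rot [ 1.798662e+02 -7.630000e-02  7.479560e+01]
wrist_force [-0.1509 -0.1505 -1.8333]
torque [-0.0572 -0.0102 -0.0118]
opening 0.0086
grasp_force 80.9494
[209 220]
```

View pics/v4.png

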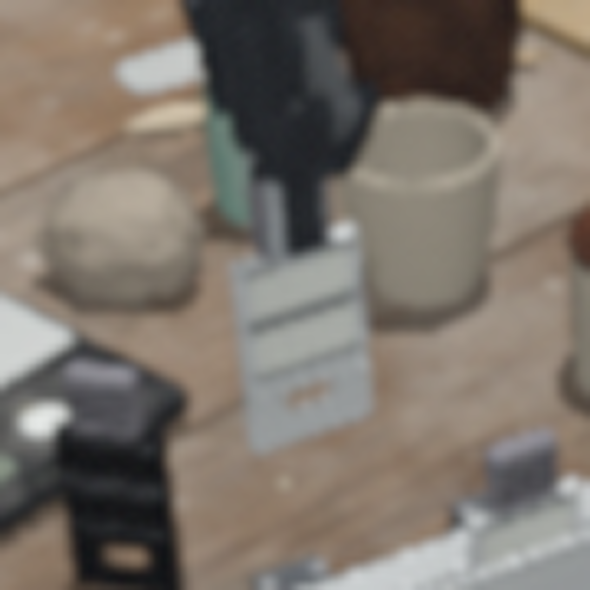

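The tall holder is free of the stand: the crop shows its two cards and slot, foot corners at (255,450) and (370,410), and the short holder still in its pocket. Next I measure how it hangs in the grip.

Run:
```python
from h import *
import pickle
C,im=pickle.load(open("v4.pkl","rb"))
o=bot.get_obs();p=np.array(o["ee_pos"]);yaw=o["tcp_rot"][2]-90
obs=[((255,452),(0,.025,0)),((371,412),(0,-.025,0)),((234,264),(0,.025,.085)),((357,226),(0,-.025,.085))]
def res(a):
    R=Ro.from_euler("zx",[yaw,a[2]],degrees=True)
    out=[]
    for (u,v),X in obs:
        W=p+R.apply([0,a[0],-.1+a[1]]+np.array(X)*[1,1,1]); out+=list(proj("scene",W,C["scene"])-[164+u*90/590,175+v*90/590])
    return np.array(out)
r=least_squares(res,[0,0,0]);print("dy,dz,roll",r.x,res(r.x).reshape(-1,2).round(1))
plan([.539,-.192,.245],99.6,10)
```

```text
dy,dz,roll [-0.00132438 -0.00173426  0.37046524] [[-0.3  0. ]
 [ 0.1 -0.2]
 [ 0.   0.2]
 [ 0.1 -0. ]]
([-42.6, 12.4, 0.1], [-0.01, 0.01, -2.48])
([-43.1, 10.6, 0.1], [-0.01, 0.01, -2.48])
([-43.5, 8.7, 0.1], [-0.01, 0.01, -2.48])
([-43.8, 6.8, 0.1], [-0.01, 0.01, -2.48])
([-44.1, 4.9, 0.1], [-0.01, 0.01, -2.48])
([-44.2, 3.0, 0.1], [-0.01, 0.01, -2.48])
([-44.3, 1.1, 0.1], [-0.01, 0.01, -2.48])
([-44.3, -0.8, 0.1], [-0.01, 0.01, -2.48])
([-44.3, -2.7, 0.1], [-0.01, 0.01, -2.48])
([-44.1, -4.6, 0.1], [-0.01, 0.01, -2.48])
```

Call:
{"method": "play_rows", "body": {"increments": [{"slide": [-42.6,12.4,0],"angular": [0,0,-2.5],"claw": -1},{"slide": [-43,10.6,0],"angular": [0,0,-2.5],"claw": -1},{"slide": [-43.5,8.7,0],"angular": [0,0,-2.5],"claw": -1},{"slide": [-43.8,6.8,0],"angular": [0,0,-2.5],"claw": -1},{"slide": [-44,5,0],"angular": [0,0,-2.5],"claw": -1},{"slide": [-44,3,0],"angular": [0,0,-2.5],"claw": -1},{"slide": [-44,1,0],"angular": [0,0,-2.5],"claw": -1},{"slide": [-44,-1,0],"angular": [0,0,-2.5],"claw": -1}]}}

```text
time: 5.85
ee_pos: [0.537, -0.104, 0.2458]
tcp_rot: [-179.9, -0.0, 94.9]
wrist_force: [0.1, 0.2, -1.1]
opening: 0.0091
grasp_force: 80.9
```

Call:
{"method": "play_rows", "body": {"increments": [{"slide": [-44,-2.7,0],"angular": [0,0,-2.5],"claw": -1},{"slide": [-43,-4.6,0],"angular": [0,0,-2.3],"claw": -1},{"slide": [0,0,0],"angular": [0,0,0],"claw": -1},{"slide": [0,0,0],"angular": [0,0,0],"claw": -1}]}}

```text
time: 6.25
ee_pos: [0.539, -0.1902, 0.2455]
tcp_rot: [-179.9, -0.1, 99.5]
wrist_force: [-0.4, 1.1, -0.8]
opening: 0.0086
grasp_force: 80.8
```

Run:
```python
from h import *
o=bot.get_obs()
for k in("time","ee_pos","tcp_rot","wrist_force","torque","opening","grasp_force"):print(k,np.round(o[k],4))
plan([.5388,-.191,.205],99.6,1);
```

```text
time 6.25
ee_pos [ 0.539  -0.1902  0.2455]
tcp_rot [-1.799024e+02 -6.260000e-02  9.946940e+01]
wrist_force [-0.3514  1.0864 -0.8423]
torque [ 0.0796 -0.0027 -0.0066]
opening 0.0086
grasp_force 80.8224
([-0.7, -0.3, 40.5], [-0.1, -0.06, -0.13])
```

Call:
{"method": "play_rows", "body": {"increments": [{"slide": [-0.7,-0.3,25],"angular": [0,0,0],"claw": -1},{"slide": [0,0,25],"angular": [0,0,0],"claw": -1},{"slide": [0,0,12],"angular": [0,0,0],"claw": -1},{"slide": [0,0,0],"angular": [0,0,0],"claw": -1},{"slide": [0,0,0],"angular": [0,0,0],"claw": -1}]}}

```text
time: 6.75
ee_pos: [0.5396, -0.1896, 0.1855]
tcp_rot: [180.0, 0.0, 99.7]
wrist_force: [-0.2, -1.1, -0.4]
opening: 0.0088
grasp_force: 81.0
```

Run:
```python
from h import *
o=bot.get_obs()
for k in("time","ee_pos","tcp_rot","wrist_force","torque","opening"):print(k,np.round(o[k],4))
s=bot.camera("scene");w=bot.camera("wrist")
p=proj("scene",[.539,-.19,.1]).round().astype(int)
A=cv2.resize(s[p[1]-40:p[1]+50,p[0]-45:p[0]+45],(400,400),interpolation=cv2.INTER_CUBIC)
B=cv2.resize(w,(400,300));B=np.vstack([B,np.zeros((100,400,3),np.uint8)])
save("","v5",np.hstack([A,B])); print(p)
```

```text
time 6.75
ee_pos [ 0.5396 -0.1896  0.1855]
tcp_rot [1.799748e+02 1.060000e-02 9.965950e+01]
wrist_force [-0.1568 -1.0532 -0.4361]
torque [ 0.0186 -0.0041  0.025 ]
opening 0.0088
[319 188]
```

View pics/v5.png

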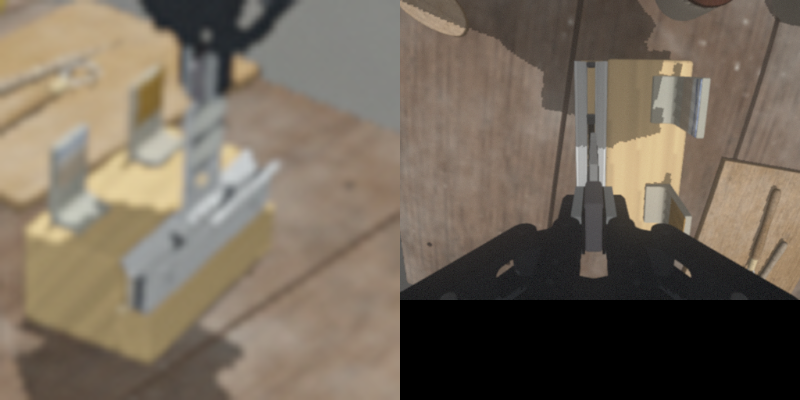

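The foot is aligned over the channel: in the wrist half the holder's plate lies in line with the throat at column ~593. I'll descend slowly and watch the forces.

Call:
{"method": "play_rows", "body": {"increments": [{"slide": [0,0,5],"angular": [0,0,0],"claw": -1},{"slide": [0,0,5],"angular": [0,0,0],"claw": -1},{"slide": [0,0,4],"angular": [0,0,0],"claw": -1},{"slide": [0,0,4],"angular": [0,0,0],"claw": -1},{"slide": [0,0,0],"angular": [0,0,0],"claw": -1}]}}

```text
time: 7.35
ee_pos: [0.5391, -0.1902, 0.1659]
tcp_rot: [-179.9, -0.0, 99.6]
wrist_force: [-0.4, -0.2, -1.1]
opening: 0.0087
grasp_force: 80.9
```

Call:
{"method": "play_rows", "body": {"increments": [{"slide": [0,0,3],"angular": [0,0,0],"claw": -1},{"slide": [0,0,3],"angular": [0,0,0],"claw": -1},{"slide": [0,0,3],"angular": [0,0,0],"claw": -1},{"slide": [0,0,3],"angular": [0,0,0],"claw": -1},{"slide": [0,0,0],"angular": [0,0,0],"claw": -1}]}}

```text
time: 7.85
ee_pos: [0.5393, -0.1901, 0.1541]
tcp_rot: [-180.0, -0.0, 99.6]
wrist_force: [-1.2, 0.8, -1.3]
opening: 0.009
grasp_force: 80.9
```

Call:
{"method": "play_rows", "body": {"increments": [{"slide": [0,0,2],"angular": [0,0,0],"claw": -1},{"slide": [0,0,2],"angular": [0,0,0],"claw": -1},{"slide": [0,0,2],"angular": [0,0,0],"claw": -1},{"slide": [0,0,2],"angular": [0,0,0],"claw": -1},{"slide": [0,0,0],"angular": [0,0,0],"claw": -1}]}}

```text
time: 8.35
ee_pos: [0.5394, -0.1903, 0.1472]
tcp_rot: [180.0, 0.0, 99.6]
wrist_force: [-2.1, -0.2, 4.6]
opening: 0.0088
grasp_force: 81.7
```

Call:
{"method": "play_rows", "body": {"increments": [{"slide": [0,0,1.5],"angular": [0,0,0],"claw": -1},{"slide": [0,0,1.5],"angular": [0,0,0],"claw": -1},{"slide": [0,0,0],"angular": [0,0,0],"claw": -1}]}}

```text
time: 8.65
ee_pos: [0.5394, -0.1903, 0.1448]
tcp_rot: [179.9, 0.0, 99.6]
wrist_force: [-4.5, -0.0, 8.9]
opening: 0.0087
grasp_force: 82.5
```

Call:
{"method": "play_rows", "body": {"increments": [{"slide": [0,-0.7,1],"angular": [0,0,0],"claw": -1},{"slide": [0,0,1],"angular": [0,0,0],"claw": -1},{"slide": [0,0,0],"angular": [0,0,0],"claw": -1}]}}

```text
time: 8.95
ee_pos: [0.5393, -0.1904, 0.1437]
tcp_rot: [179.8, 0.1, 99.6]
wrist_force: [-4.2, 0.8, 13.0]
opening: 0.0088
grasp_force: 83.1
```

Call:
{"method": "play_rows", "body": {"increments": [{"slide": [0,0,1],"angular": [0,0,0],"claw": -1},{"slide": [0,0,0],"angular": [0,0,0],"claw": -1}]}}

```text
time: 9.15
ee_pos: [0.5394, -0.1904, 0.1436]
tcp_rot: [179.8, 0.1, 99.6]
wrist_force: [-5.8, 1.1, 19.2]
opening: 0.009
grasp_force: 84.0
```

Call:
{"method": "play_rows", "body": {"increments": [{"slide": [0,-0.5,0.4],"angular": [0,0,0],"claw": -1},{"slide": [0,0,0],"angular": [0,0,0],"claw": -1},{"slide": [0,0,0],"angular": [0,0,0],"claw": -1},{"slide": [0,0,0],"angular": [0,0,0],"claw": -1}]}}

```text
time: 9.55
ee_pos: [0.5392, -0.1905, 0.1436]
tcp_rot: [179.7, 0.1, 99.6]
wrist_force: [-4.6, 2.6, 21.3]
opening: 0.0087
grasp_force: 84.3
```

```bash
python3 -c "
from workcell import bot
print(bot.job_done())"
```

```text
the job is handed in; nothing more can be done
None
```

The tall holder is out of its stand and in the middle bay. The arm is still holding it upright against the hard stop (about 21 N down, 84 N grip), and I handed the job in at 9.55 s; I inferred "fully home" from force and height, not a final picture.

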